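# Sweep the brass setting dies into the red bay

### The arm

A 6-joint arm with a two-finger parallel gripper is mounted at the origin on the work surface. World frame = base frame: x ahead of the robot, y to its left, z up, the work surface at z = 0. Lengths are in m, angles in rad, forces in N, time in s.
With the tool pointing down it reaches from about 0.325 to 0.75 m from the base axis. Payload 7.6 kg.
Tool frame: the origin (TCP) lies on the centre line of the jaws, within the pads' length; the fingertips stand 22 mm ahead of it and the grasp point (between the pads) lies 3 mm ahead of it; z points along the fingers, y is the line along which they close (so a half turn about z gives the same grasp; the last joint's range is limited). The gripper opens to 85 mm and grips with 20 to 120 N. Pads are 22 mm wide; open, the fingers measure 114 mm over their backs; the gripper's body (76 mm by 85 mm) begins 54 mm behind the grasp point. The pads swing forward as they close: fully open they stand 13 mm farther back than shut.
Start: joints at [-1.335, 0.052, 1.401, -0, 1.689, -0.07], TCP at [0.158, -0.501, 0.253] pointing down, gripper open.
Joint ranges: [-2.9, 2.9], [-0.91, 2.17], [0.12, 2.37], [-1.06, 4.2], [0.26, 2.73], [-2.93, 2.93]. Speed limits (rad/s): [2.57, 2.57, 3.01, 3.14, 3.14, 3.14].

### API

Orientations are given as [roll, pitch, yaw] about the fixed x, y, z axes, in that order (R = Rz(yaw) Ry(pitch) Rx(roll)).
In Python, from station import * gives the robot as it stands.
- The arm moves only by the tool carry_out, never from a script. Its argument "rows" is a list of rows, each a list of 3 entries, a list of its own where there are three numbers: the turn, a rotation vector about the tool's x, y, z in degrees, then the shift along the tool's x, y, z in cm, then the closure, from -1 (fully open) to 1 (shut), so that 0 is half open. In form: [[[rx, ry, rz], [tx, ty, tz], grip], ...]. A call has 1 to 8 rows; each row is the pose to reach, as a shift and turn from the pose commanded when the call began, along the tool's axes at that moment; what a row does not reach only later rows make up. A row lasts 1/8 s, in which the tool goes at most 62.5 mm and 10.7 degrees, less where a joint would pass 70% of its speed; a pose out of reach is approached as far as the arm can. A call with a gripper value outside its range is refused whole. The fingers move at their own pace and stop on an object; "grip_force" is the grip in N (left out, the last holds). Time passes only in rows, so rows that repeat a pose let the fingers close. It gives the time, the measured TCP pose, the force, the opening and the grip force at its end, in the units of the state.
- get_obs(): the state, without advancing time (a new reading comes with each control period).
- get_image(name): name is "scene" or "top"; returns a dict with "img" (384x512x3 uint8, red, green, blue), "camera_matrix" (3x3 intrinsics, pixels), "R" (3x3) and "t" (3): a world point X has camera coordinates R X + t. Camera axes: x right, y down, z forward; pixel columns grow to the right and rows downward; lengths in m; the calibration is good to about 2 mm. A picture is of the moment at which its call begins. There is no depth.
- hand_in(): hands the job in; it is judged then, once.
The state is a dict: "t": time; "qpos": joint angles; "joint_velocities": joint speeds; "joint_torque": joint torques, N m; "position": TCP position; "eef_rot": TCP orientation; "wrist_force": force on the tool from outside, world axes, zero at the start; "ft_torque": the same for the moment, N m; "finger_gap": opening from 0.0 (shut) to 1.0 (fully open); "grip_force": force on a finger pad.
Only numpy, scipy, OpenCV 4.12 (cv2) and the standard library are available. Lean on these libraries where they do the work, as an engineer would, in place of code of your own. Each camera call takes 0.05 s, during which the arm holds its last target. There are 200 camera calls.

### The job

Three loose brass setting dies lie scattered on the bench: with the fingers, gently sweep all three along the bench top through the open mouth of the red bay, until each lies wholly inside it. They are only to be pushed, never pinched or lifted. Leave the blue bay's dark steel die, the thread spools, scissors, pliers and patch tin where they are.

Things in the scene. Friction and masses are not known exactly. Their poses are not given: they have to be found in the camera images.
- die_a: round solid brass setting die with a domed top, 32 mm diameter, 18 mm tall (straight sides up to 12 mm), about 110 g, lying loose, dome up, on the green cutting mat (paper-thin, level with the bench); origin at the centre of its underside, z up
- die_b: round solid brass setting die with a domed top, 32 mm diameter, 18 mm tall (straight sides up to 12 mm), about 110 g, lying loose, dome up, on the green cutting mat (paper-thin, level with the bench); origin at the centre of its underside, z up
- die_c: round solid brass setting die with a domed top, 32 mm diameter, 18 mm tall (straight sides up to 12 mm), about 110 g, lying loose, dome up, on the green cutting mat (paper-thin, level with the bench); origin at the centre of its underside, z up
- red_bay: the red bay, where the brass dies belong: painted low three-sided fence screwed to the bench, with a painted floor level with the bench (no step). Inside 90 mm (its x) by 120 mm (its y); walls 6 mm thick and 18 mm tall; no wall on its -x side, which is the open mouth, 45 mm from the origin and facing roughly towards the robot. Origin at the centre of the floor, at bench height; x points from mouth to back wall
- blue_bay: the blue bay, beside the red one (either may be on the left): same shape as the red bay: painted low three-sided fence screwed to the bench, with a painted floor level with the bench (no step). Inside 90 mm (its x) by 120 mm (its y); walls 6 mm thick and 18 mm tall; no wall on its -x side, which is the open mouth, 45 mm from the origin and facing roughly towards the robot. Origin at the centre of the floor, at bench height; x points from mouth to back wall
- steel_die: bystander: dark steel die, same shape and size as the brass ones, loose in the blue bay; origin at the centre of its underside
- black_spool: bystander: black thread spool standing upright, 36 mm diameter, 50 mm tall, between the two bays near their mouths; origin at the centre of its underside
- red_spool: bystander: red thread spool standing upright, 44 mm diameter, 60 mm tall, on the left of the work; origin at the centre of its underside
- white_spool: bystander: white thread spool standing upright, 44 mm diameter, 60 mm tall, on the right of the work; origin at the centre of its underside
- scissors: bystander: steel scissors with black finger loops lying flat, about 165 mm long, 75 mm wide, 10 mm high; origin near the middle of the length, blades to +x
- pliers: bystander: red-handled pliers lying flat, about 155 mm long, 52 mm wide, 12 mm high; origin at the pivot, jaws to +x
- patch_tin: bystander: open brass-coloured tin with round patches, 100 mm (x) by 140 mm (y), 30 mm tall; origin at the centre of its underside
Not all that is in view belongs to the job. What is shaped like the die_b but purple is not meant. Leave any purple look-alike of the die_a alone.

How it is judged:
By the outcome, as a careful person would: the job done as asked, in the order asked, and still so for the second after the job is handed in, with the robot touching nothing.
It also fails if it takes over 69 s, if anything falls off the work surface, if the arm or the gripper's body presses on something with over 40 N, if the wrist force passes 120 N, or if a joint passes its speed limit or range.

## Working session

There is one attempt and no reset: what is moved stays moved. The work goes in short steps, Python scripts to look and compute and a tool call to move; the robot and the scene stay as the last step left them, time stands still between calls to the robot, and variables do not carry over. Pictures are saved under pics/ and viewed, at most 10 in all, crops included, and the job is handed in when it is done.

Besides the shell and the picture viewer there is one more tool, called after "Call:" by a JSON object that holds its "op" and its "data". carry_out: Moves the arm, as the interface text tells. Its arguments: {"type":"object","properties":{"rows":{"type":"array","items":{"type":"array"}},"grip_force":{"type":"number"}},"required":["rows"]}

```bash
ls; mkdir -p pics; python3 - <<'E'
from station import *
import cv2
o=get_obs(); print({k:o[k] for k in('t','position','eef_rot','finger_gap','wrist_force')})
for n in('scene','top'):
    d=get_image(n); cv2.imwrite(f'pics/{n}0.png',d['img'][:,:,::-1]); print(n,d['camera_matrix'],d['R'],d['t'])
a=cv2.imread('pics/top0.png');cv2.imwrite('pics/top0b.png',cv2.resize(a,(800,600),interpolation=cv2.INTER_CUBIC))
E
```

```text
pics
{'t': 0.0, 'position': array([ 0.15800547, -0.50036325,  0.25245914]), 'eef_rot': array([-3.13997728e+00, -1.19268498e-04,  3.05766948e-01]), 'finger_gap': 0.9996286943927154, 'wrist_force': array([-1.23791868, -0.18825554, -0.49736329])}
scene [[439.48554376   0.         246.7253499 ]
 [  0.         439.48554376 192.59083675]
 [  0.           0.           1.        ]] [[ 0.6885733   0.72514211  0.0059774 ]
 [ 0.61213668 -0.57680798 -0.5409078 ]
 [-0.38878721  0.37611366 -0.84106065]] [-0.31772279 -0.28944342  1.3600677 ]
top [[483.69263031   0.         257.65997818]
 [  0.         483.69263031 190.99205805]
 [  0.           0.           1.        ]] [[-0.01604029 -0.99985664  0.00542275]
 [-0.9856513   0.01490051 -0.16813532]
 [ 0.16803041 -0.00804188 -0.98574901]] [-0.01307558  0.50217229  1.13092241]
```

View pics/top0b.png

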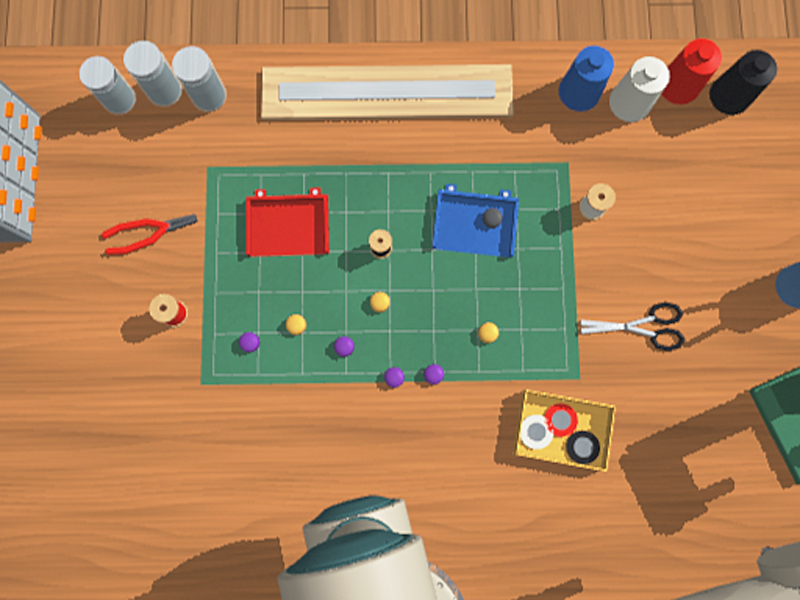

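View pics/scene0.png

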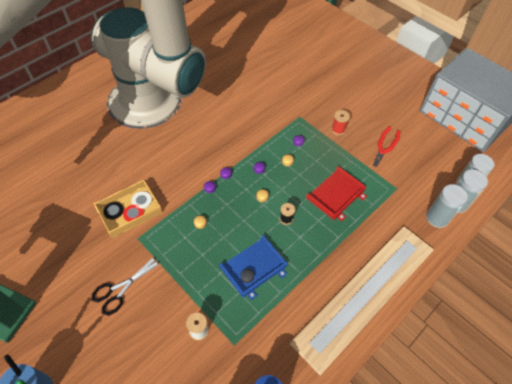

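The top view (800x600 copy) shows brass dies at (296,324), (380,301) and (488,332). The purple look-alikes to leave alone are at (248,342), (343,346), (394,377) and (433,373). The red bay is at (287,225) with its mouth facing down, and the black spool is at (380,243). The patch tin at (565,430) is also brass-coloured, but it's a box. I choose the three yellow domes on the mat.

```bash
cat > h.py <<'E'
from station import *
import cv2,numpy as np
def ray(d,uv,z):
    K,R,t=(np.array(d[k]) for k in('camera_matrix','R','t'))
    c=-R.T@t; v=R.T@np.linalg.solve(K,[uv[0],uv[1],1]); return (c+v*(z-c[2])/v[2])[:2]
def blobs(d,lo,hi,amin=30,amax=400):
    h=cv2.cvtColor(d['img'],cv2.COLOR_RGB2HSV); m=cv2.inRange(h,np.array(lo),np.array(hi))
    n,l,s,c=cv2.connectedComponentsWithStats(m)
    return [(c[i],s[i]) for i in range(1,n) if amin<s[i][4]<amax],m,l
BR=((17,120,120),(30,255,255)); PU=((130,100,40),(155,255,255))
def dies(d,rng=BR):
    out=[]
    for c,s in blobs(d,*rng)[0]:
        p=ray(d,c,.008)
        if .3<p[0]<.75 and abs(p[1])<.35: out.append((p.round(4),s[2:5],c.round(0)))
    return out
E
python3 - <<'E'
from h import *
for n in('top','scene'):
    d=get_image(n); print(n)
    for nm,r in(('brass',BR),('purple',PU)):
        for b in dies(d,r): print(nm,*b)
    if n=='top':
        h=cv2.cvtColor(d['img'],cv2.COLOR_RGB2HSV)
        m=cv2.inRange(h,(0,150,60),(6,255,255))|cv2.inRange(h,(174,150,60),(180,255,255))
        for c in cv2.findContours(m,cv2.RETR_EXTERNAL,2)[0]:
            if cv2.contourArea(c)>1200:
                q=cv2.approxPolyDP(c,4,True)[:,0]; 
                for u in q: print('red',u,ray(d,u,0).round(4),ray(d,u,.018).round(4))
        # black spool top disc (tan)
        print('spool top', ray(d,(380*.64,237*.64),.05), 'red spool',ray(d,(164*.64,308*.64),.06))
        im=cv2.resize(d['img'][110:260,130:370],(800,500),interpolation=cv2.INTER_CUBIC);cv2.imwrite('pics/crop.png',im[:,:,::-1])
E
```

```text
top
brass [0.504  0.0165] [ 12  13 127] [243. 193.]
brass [0.4693 0.1501] [ 13  13 134] [189. 207.]
brass [ 0.4517 -0.1555] [ 13  13 130] [312. 212.]
purple [0.4425 0.2238] [ 13  12 130] [159. 218.]
purple [0.4336 0.0736] [ 13  13 126] [220. 221.]
purple [ 0.3874 -0.0676] [ 13  13 128] [277. 239.]
purple [ 0.3836 -0.0052] [ 13  13 123] [252. 241.]
red [209 125] [0.6833 0.1012] [0.6777 0.0995]
red [204 120] [0.6969 0.1141] [0.691  0.1122]
red [173 126] [0.682  0.1937] [0.6763 0.1907]
red [164 121] [0.6957 0.2171] [0.6898 0.2137]
red [157 127] [0.6799 0.2348] [0.6743 0.2311]
red [157 161] [0.5903 0.2331] [0.586  0.2294]
red [210 161] [0.5883 0.0986] [0.584  0.0969]
spool top [0.59862423 0.01293469] red spool [0.48963339 0.34290409]
scene
brass [0.4704 0.1483] [ 12  11 102] [288. 160.]
brass [0.5048 0.0151] [ 12  12 113] [262. 195.]
brass [ 0.4522 -0.1565] [ 12  12 117] [200. 221.]
purple [0.4434 0.2218] [10 10 84] [298. 140.]
purple [0.4343 0.0722] [ 11  12 103] [259. 167.]
purple [ 0.3851 -0.0067] [ 11  11 101] [226. 173.]
purple [ 0.3888 -0.069 ] [ 12  12 110] [209. 187.]
```

View pics/crop.png

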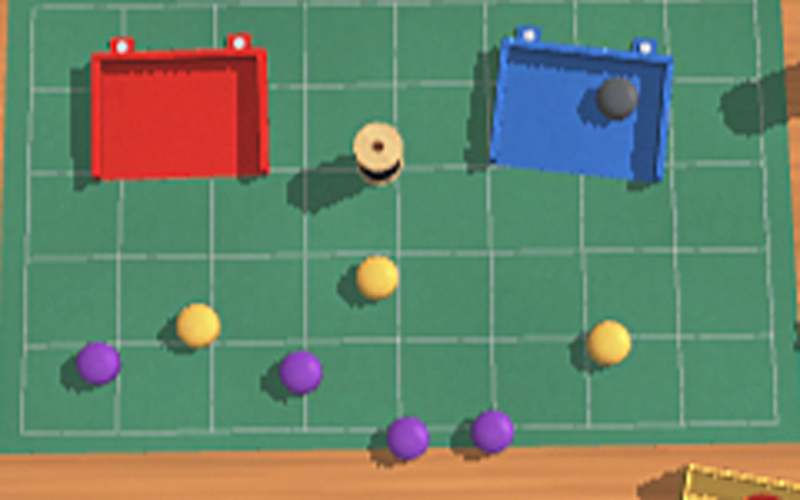

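The crop confirms three brass domes, at (198,326), (377,278) and (608,343). The purple domes sit close by, and the red bay's mouth faces the robot. I'll use the nearly closed fingers as a two-point cradle and push along tool x.

```bash
cat >> h.py <<'E'
def go(*wps):
    """wps: (x,y,z,yaw_deg) world -> turn deg, shift cm in present tool axes"""
    o=get_obs(); p=o['position']; y=o['eef_rot'][2]; c,s=np.cos(y),np.sin(y)
    print('t',o['t'],p.round(4),o['eef_rot'].round(3),'gap',round(o['finger_gap'],3),'F',o['wrist_force'].round(1))
    for w in wps:
        d=(np.array(w[:3])-p)*100
        print(w,'rz',round((np.degrees(y)-w[3]+180)%360-180,1),'shift',[round(v,1) for v in(d[0]*c+d[1]*s,d[0]*s-d[1]*c,-d[2])])
E
python3 -c "
from h import *
go((.40,-.25,.2,13),(.431,.14,.12,13))"
```

```text
t 0.2 [ 0.158  -0.5005  0.2528] [-3.141 -0.     0.306] gap 1.0 F [0.1 1.5 0.1]
(0.4, -0.25, 0.2, 13) rz 4.5 shift [np.float64(30.6), np.float64(-16.6), np.float64(5.3)]
(0.431, 0.14, 0.12, 13) rz 4.5 shift [np.float64(45.3), np.float64(-52.9), np.float64(13.3)]
```

Call:
{"op": "carry_out", "data": {"rows": [[[0,0,1],[5,-2.8,1],0.55],[[0,0,2],[10,-5.6,2],0.55],[[0,0,3],[15,-8.4,3],0.55],[[0,0,4.5],[20,-11.2,4],0.55],[[0,0,4.5],[25,-14,5],0.55],[[0,0,4.5],[30.6,-16.6,5.3],0.55],[[0,0,4.5],[32.5,-21.5,6],0.55],[[0,0,4.5],[34.5,-26.5,7],0.55]]}}

```text
t: 1.2
position: [0.4075, -0.1424, 0.1829]
eef_rot: [3.142, -0.0, 0.227]
wrist_force: [-0.3, 0.4, -0.0]
finger_gap: 0.227
grip_force: 0.0
```

```bash
python3 -c "
from h import *
go((.431,.14,.12,13))"
```

```text
t 1.2 [ 0.4075 -0.1424  0.1829] [ 3.142 -0.     0.227] gap 0.227 F [-0.3  0.4 -0. ]
(0.431, 0.14, 0.12, 13) rz 0.0 shift [np.float64(8.7), np.float64(-27.0), np.float64(6.3)]
```

Call:
{"op": "carry_out", "data": {"rows": [[[0,0,0],[1.7,-5.4,1.5],0.55],[[0,0,0],[3.5,-10.8,3],0.55],[[0,0,0],[5.2,-16.2,4.5],0.55],[[0,0,0],[7,-21.6,6],0.55],[[0,0,0],[8.7,-27,6.3],0.55],[[0,0,0],[8.7,-27,9],0.55],[[0,0,0],[8.7,-27,12],0.55],[[0,0,0],[8.7,-27,12.5],0.55]]}}

```text
t: 2.2
position: [0.4298, 0.1384, 0.0563]
eef_rot: [3.141, 0.004, 0.228]
wrist_force: [0.0, -0.0, -0.4]
finger_gap: 0.227
grip_force: 0.0
```

```bash
python3 -c "
from h import *
go((.431,.14,.026,13),(.624,.1845,.026,13))
d=get_image('scene');cv2.imwrite('pics/s1.png',cv2.resize(d['img'][80:300,150:420],(800,600))[:,:,::-1])"
```

```text
t 2.2 [0.4298 0.1384 0.0563] [3.141 0.004 0.228] gap 0.227 F [ 0.  -0.  -0.4]
(0.431, 0.14, 0.026, 13) rz 0.0 shift [np.float64(0.2), np.float64(-0.1), np.float64(3.0)]
(0.624, 0.1845, 0.026, 13) rz 0.0 shift [np.float64(20.0), np.float64(-0.1), np.float64(3.0)]
```

View pics/s1.png

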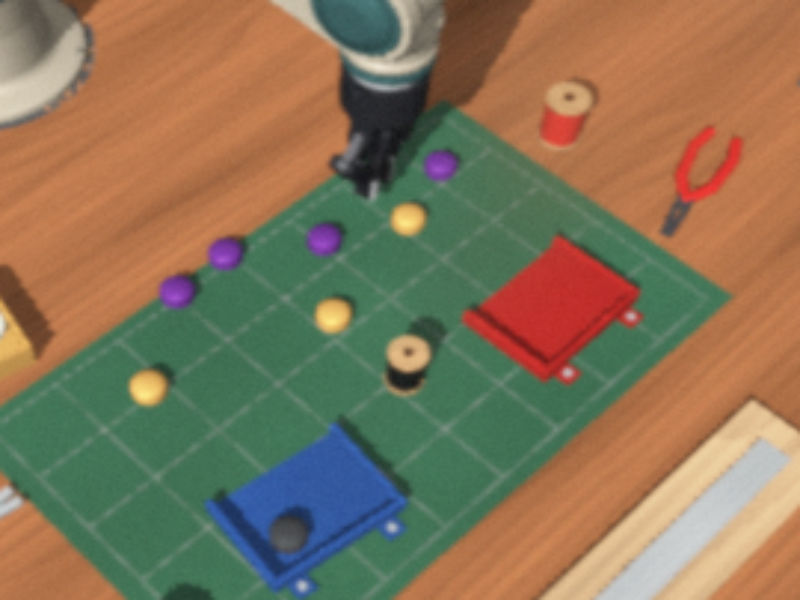

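The fingers at (372,185) are behind die A at (408,217), well clear of the purple die at (440,165). Next I descend and push.

Call:
{"op": "carry_out", "data": {"rows": [[[0,0,0],[0.1,-0.1,1.5],0.55],[[0,0,0],[0.1,-0.1,3],0.55],[[0,0,0],[0.1,-0.1,3],0.55],[[0,0,0],[0.8,-0.1,3],0.55],[[0,0,0],[1.5,-0.1,3],0.55],[[0,0,0],[2.2,-0.1,3],0.55],[[0,0,0],[3,-0.1,3],0.55],[[0,0,0],[4,-0.1,3],0.55]]}}

```text
t: 3.25
position: [0.4706, 0.1487, 0.0283]
eef_rot: [3.141, 0.0, 0.227]
wrist_force: [-1.1, 0.5, 1.4]
finger_gap: 0.228
grip_force: 0.8
```

```bash
python3 -c "
from h import *
go((.624,.1845,.026,13))
for n in('top','scene'):
  for b in dies(get_image(n)): print(n,*b)"
```

```text
t 3.25 [0.4706 0.1487 0.0283] [3.141 0.    0.227] gap 0.228 F [-1.1  0.5  1.4]
(0.624, 0.1845, 0.026, 13) rz 0.0 shift [np.float64(15.8), np.float64(-0.0), np.float64(0.2)]
top [0.504  0.0165] [ 12  13 127] [243. 193.]
top [ 0.4517 -0.1555] [ 13  13 130] [312. 212.]
scene [0.4966 0.1533] [ 11  12 104] [296. 164.]
scene [0.5048 0.0151] [ 12  12 113] [262. 195.]
scene [ 0.4524 -0.1564] [ 13  12 120] [200. 221.]
```

Call:
{"op": "carry_out", "data": {"rows": [[[0,0,0],[1,0,0],0.55],[[0,0,0],[2,0,0],0.55],[[0,0,0],[3,0,0],0.55],[[0,0,0],[4,0,0],0.55],[[0,0,0],[5,0,0],0.55],[[0,0,0],[6,0,0],0.55],[[0,0,0],[7,0,0],0.55],[[0,0,0],[8,0,0],0.55]]}}

```text
t: 4.35
position: [0.5485, 0.1667, 0.0282]
eef_rot: [3.142, 0.0, 0.227]
wrist_force: [0.2, 0.5, -1.3]
finger_gap: 0.225
grip_force: 0.3
```

```bash
python3 -c "
from h import *
go((.622,.184,.028,13))
for b in dies(get_image('scene')): print(*b)"
```

```text
t 4.35 [0.5485 0.1667 0.0282] [3.142 0.    0.227] gap 0.225 F [ 0.2  0.5 -1.3]
(0.622, 0.184, 0.028, 13) rz 0.0 shift [np.float64(7.5), np.float64(-0.0), np.float64(0.0)]
[0.5725 0.1708] [ 12  12 102] [320. 177.]
[0.5048 0.0149] [ 12  12 112] [262. 195.]
[ 0.4525 -0.1568] [ 12  12 122] [200. 222.]
```

Call:
{"op": "carry_out", "data": {"rows": [[[0,0,0],[1,0,0],0.55],[[0,0,0],[2,0,0],0.55],[[0,0,0],[3,0,0],0.55],[[0,0,0],[4,0,0],0.55],[[0,0,0],[5,0,0],0.55],[[0,0,0],[6,0,0],0.55],[[0,0,0],[6.8,0,0],0.55],[[0,0,0],[7.4,0,0],0.55]]}}

```text
t: 5.4
position: [0.6205, 0.1833, 0.0282]
eef_rot: [3.141, 0.0, 0.227]
wrist_force: [-1.5, -0.2, 0.8]
finger_gap: 0.226
grip_force: 0.7
```

```bash
python3 -c "
from h import *
for b in dies(get_image('scene')): print(*b)
go((.57,.172,.028,13),(.57,.172,.12,13),(.495,-.024,.12,77),(.495,-.024,.028,77))
"
```

```text
[0.6446 0.1874] [11 11 96] [345. 190.]
[0.5048 0.0148] [ 12  12 113] [262. 195.]
[ 0.4525 -0.1568] [ 12  12 122] [200. 222.]
t 5.45 [0.6209 0.1834 0.0283] [ 3.142e+00 -1.000e-03  2.270e-01] gap 0.228 F [-0.5  0.5  0.9]
(0.57, 0.172, 0.028, 13) rz 0.0 shift [np.float64(-5.2), np.float64(-0.0), np.float64(0.0)]
(0.57, 0.172, 0.12, 13) rz 0.0 shift [np.float64(-5.2), np.float64(-0.0), np.float64(-9.2)]
(0.495, -0.024, 0.12, 77) rz -64.0 shift [np.float64(-16.9), np.float64(17.4), np.float64(-9.2)]
(0.495, -0.024, 0.028, 77) rz -64.0 shift [np.float64(-16.9), np.float64(17.4), np.float64(0.0)]
```

Call:
{"op": "carry_out", "data": {"rows": [[[0,0,0],[-2,0,0],0.55],[[0,0,0],[-3.5,0,-4.5],0.55],[[0,0,-5],[-5.2,0.5,-9.2],0.55],[[0,0,-15],[-8,4,-9.2],0.55],[[0,0,-25],[-11,8,-9.2],0.55],[[0,0,-35],[-14,12,-9.2],0.55],[[0,0,-45],[-16.9,16,-9.2],0.55],[[0,0,-55],[-16.9,17.4,-9.2],0.55]]}}

```text
t: 6.45
position: [0.4936, -0.0265, 0.1205]
eef_rot: [3.141, 0.0, 1.19]
wrist_force: [-0.4, 0.2, 0.2]
finger_gap: 0.225
grip_force: 0.0
```

```bash
python3 -c "
from h import *
go((.495,-.024,.12,77),(.495,-.024,.028,77))
"
```

```text
t 6.45 [ 0.4936 -0.0265  0.1205] [3.141 0.    1.19 ] gap 0.225 F [-0.4  0.2  0.2]
(0.495, -0.024, 0.12, 77) rz -8.8 shift [np.float64(0.3), np.float64(0.0), np.float64(0.1)]
(0.495, -0.024, 0.028, 77) rz -8.8 shift [np.float64(0.3), np.float64(0.0), np.float64(9.3)]
```

Call:
{"op": "carry_out", "data": {"rows": [[[0,0,-8.8],[0.3,0,2],0.55],[[0,0,-8.8],[0.3,0,5],0.55],[[0,0,-8.8],[0.3,0,8],0.55],[[0,0,-8.8],[0.3,0,9.2],0.55],[[0,0,-8.8],[0.3,0,9.2],0.55]]}}

```text
t: 7.08
position: [0.4955, -0.0216, 0.0281]
eef_rot: [-3.141, 0.0, 1.341]
wrist_force: [0.4, 0.4, -0.9]
finger_gap: 0.227
grip_force: 0.0
```

```bash
python3 -c "
from h import *
go((.529,.119,.028,77))
for n in('top','scene'):
  for b in dies(get_image(n)): print(n,*b)
"
```

```text
t 7.075 [ 0.4955 -0.0216  0.0281] [-3.141  0.     1.341] gap 0.227 F [ 0.4  0.4 -0.9]
(0.529, 0.119, 0.028, 77) rz -0.2 shift [np.float64(14.5), np.float64(0.1), np.float64(0.0)]
top [0.6455 0.1889] [ 13  13 120] [174. 139.]
top [0.4964 0.0211] [ 9  7 44] [241. 196.]
top [ 0.4518 -0.1555] [ 13  13 131] [312. 212.]
scene [0.6458 0.1873] [11 11 89] [345. 190.]
scene [ 0.4523 -0.1565] [ 12  12 119] [200. 221.]
```

Call:
{"op": "carry_out", "data": {"rows": [[[0,0,0],[0.7,0,0],0.55],[[0,0,0],[1.4,0,0],0.55],[[0,0,0],[2.2,0,0],0.55],[[0,0,0],[3.2,0,0],0.55],[[0,0,0],[4.2,0,0],0.55],[[0,0,0],[5.2,0,0],0.55],[[0,0,0],[6.2,0,0],0.55],[[0,0,0],[7.2,0,0],0.55]]}}

```text
t: 8.18
position: [0.5123, 0.0492, 0.0283]
eef_rot: [3.142, 0.0, 1.341]
wrist_force: [0.4, -0.8, 1.2]
finger_gap: 0.224
grip_force: 0.6
```

Call:
{"op": "carry_out", "data": {"rows": [[[0,0,0],[1,0,0],0.55],[[0,0,0],[2,0,0],0.55],[[0,0,0],[3,0,0],0.55],[[0,0,0],[4,0,0],0.55],[[0,0,0],[5,0,0],0.55],[[0,0,0],[6,0,0],0.55],[[0,0,0],[6.8,0,0],0.55],[[0,0,0],[7,0,0],0.55]]}}

```text
t: 9.18
position: [0.5281, 0.1172, 0.0282]
eef_rot: [-3.141, 0.0, 1.341]
wrist_force: [-0.2, -0.4, 1.3]
finger_gap: 0.227
grip_force: 0.6
```

```bash
python3 -c "
from h import *
for n in('top','scene'):
  for b in dies(get_image(n)): print(n,*b)
go((.52,.08,.12,77),(.49,.145,.12,0))
"
```

```text
top [ 0.4517 -0.1555] [ 13  13 130] [312. 212.]
scene [0.6457 0.1874] [11 11 91] [345. 190.]
scene [ 0.4524 -0.1566] [ 12  12 119] [200. 221.]
t 9.275 [0.528  0.1169 0.0282] [-3.141  0.     1.341] gap 0.226 F [ 0.5 -0.1  0.1]
(0.52, 0.08, 0.12, 77) rz -0.2 shift [np.float64(-3.8), np.float64(0.1), np.float64(-9.2)]
(0.49, 0.145, 0.12, 0) rz 76.8 shift [np.float64(1.9), np.float64(-4.3), np.float64(-9.2)]
```

Call:
{"op": "carry_out", "data": {"rows": [[[0,0,0],[-1.5,0,0],0.55],[[0,0,0],[-2,0,-4],0.55],[[0,0,10],[-2,0,-8],0.55],[[0,0,20],[-1,-1,-8],0.55],[[0,0,30],[0,-2,-8],0.55],[[0,0,40],[1,-3,-8],0.55],[[0,0,50],[1.9,-4.3,-8],0.55],[[0,0,60],[1.9,-4.3,-8],0.55]]}}

```text
t: 10.28
position: [0.4898, 0.1446, 0.1081]
eef_rot: [-3.142, 0.0, 0.288]
wrist_force: [-0.6, -0.8, -0.3]
finger_gap: 0.224
grip_force: 0.0
```

```bash
python3 -c "
from h import *
for n in('top','scene'):
  for b in dies(get_image(n)): print(n,*b)
go((.49,.142,.028,0))
"
```

```text
top [0.65 0.19] [13  9 78] [174. 137.]
top [ 0.4517 -0.1555] [ 13  13 130] [312. 212.]
scene [0.5354 0.1393] [ 12  12 110] [303. 176.]
scene [0.6456 0.1872] [11 11 90] [345. 190.]
scene [ 0.4522 -0.1565] [ 12  12 117] [200. 221.]
t 10.375 [0.4903 0.1442 0.1082] [3.141 0.    0.292] gap 0.224 F [0.3 0.3 0.6]
(0.49, 0.142, 0.028, 0) rz 16.7 shift [np.float64(-0.1), np.float64(0.2), np.float64(8.0)]
```

Call:
{"op": "carry_out", "data": {"rows": [[[0,0,9],[-0.2,0.3,0],0.55],[[0,0,16.7],[-0.2,0.3,2],0.55],[[0,0,16.7],[-0.2,0.3,5],0.55],[[0,0,16.7],[-0.2,0.3,7],0.55],[[0,0,16.7],[-0.2,0.3,8],0.55],[[0,0,16.7],[-0.2,0.3,8],0.55]]}}

```text
t: 11.12
position: [0.4893, 0.1411, 0.028]
eef_rot: [3.141, 0.001, 0.003]
wrist_force: [-0.5, -0.3, 0.4]
finger_gap: 0.228
grip_force: 0.0
```

Call:
{"op": "carry_out", "data": {"rows": [[[0,0,0],[0.7,0,0],0.55],[[0,0,0],[1.4,0,0],0.55],[[0,0,0],[2.1,0,0],0.55],[[0,0,0],[3,0,0],0.55],[[0,0,0],[4,0,0],0.55],[[0,0,0],[5,0,0],0.55],[[0,0,0],[6,0,0],0.55],[[0,0,0],[7,0,0],0.55]]}}

```text
t: 12.12
position: [0.5601, 0.1417, 0.0282]
eef_rot: [3.141, 0.0, 0.002]
wrist_force: [-1.7, -0.2, 1.0]
finger_gap: 0.222
grip_force: 0.6
```

```bash
python3 -c "
from h import *
for b in dies(get_image('scene')): print(*b)
go((.62,.1405,.028,0))
"
```

```text
[0.584 0.141] [ 12  11 103] [316. 186.]
[0.6457 0.1874] [11 11 90] [345. 190.]
[ 0.4525 -0.1566] [ 12  12 121] [200. 221.]
t 12.175 [0.5611 0.1416 0.0284] [-3.142e+00 -1.000e-03  2.000e-03] gap 0.223 F [-0.5 -0.9 -0. ]
(0.62, 0.1405, 0.028, 0) rz 0.1 shift [np.float64(5.9), np.float64(0.1), np.float64(0.0)]
```

Call:
{"op": "carry_out", "data": {"rows": [[[0,0,0],[1,0,0],0.55],[[0,0,0],[2,0,0],0.55],[[0,0,0],[3,0,0],0.55],[[0,0,0],[4,0,0],0.55],[[0,0,0],[5,0,0],0.55],[[0,0,0],[5.7,0,0],0.55],[[0,0,0],[6,0,0],0.55],[[0,0,0],[6,0,0],0.55]]}}

```text
t: 13.18
position: [0.6196, 0.1418, 0.0283]
eef_rot: [3.141, -0.0, 0.002]
wrist_force: [0.3, -0.5, -0.7]
finger_gap: 0.223
grip_force: 0.0
```

```bash
python3 -c "
from h import *
for b in dies(get_image('scene')): print(*b)
go((.56,.14,.12,0),(.438,-.198,.12,71),(.438,-.198,.028,71))
"
```

```text
[0.6457 0.1871] [11 11 91] [345. 190.]
[0.6451 0.1412] [11 11 93] [334. 200.]
[ 0.4524 -0.1567] [ 12  12 121] [200. 221.]
t 13.225 [0.6195 0.1418 0.0283] [ 3.141e+00 -0.000e+00  2.000e-03] gap 0.228 F [ 0.2 -0.7  0.5]
(0.56, 0.14, 0.12, 0) rz 0.1 shift [np.float64(-5.9), np.float64(0.2), np.float64(-9.2)]
(0.438, -0.198, 0.12, 71) rz -70.9 shift [np.float64(-18.2), np.float64(33.9), np.float64(-9.2)]
(0.438, -0.198, 0.028, 71) rz -70.9 shift [np.float64(-18.2), np.float64(33.9), np.float64(0.0)]
```

Call:
{"op": "carry_out", "data": {"rows": [[[0,0,0],[-2,0,0],0.55],[[0,0,0],[-3.5,0,-4.5],0.55],[[0,0,-5],[-5.9,0.5,-9.2],0.55],[[0,0,-15],[-8,6,-9.2],0.55],[[0,0,-25],[-10,12,-9.2],0.55],[[0,0,-35],[-12,17.5,-9.2],0.55],[[0,0,-45],[-14,23,-9.2],0.55],[[0,0,-55],[-16,28.5,-9.2],0.55]]}}

```text
t: 14.22
position: [0.4638, -0.1338, 0.1207]
eef_rot: [3.141, -0.0, 0.933]
wrist_force: [1.0, -0.7, -0.5]
finger_gap: 0.226
grip_force: 0.0
```

```bash
python3 -c "
from h import *
go((.438,-.198,.12,71),(.438,-.198,.028,71))
"
```

```text
t 14.225 [ 0.4638 -0.1338  0.1207] [ 3.141 -0.     0.933] gap 0.226 F [ 1.  -0.7 -0.5]
(0.438, -0.198, 0.12, 71) rz -17.6 shift [np.float64(-6.7), np.float64(1.8), np.float64(0.1)]
(0.438, -0.198, 0.028, 71) rz -17.6 shift [np.float64(-6.7), np.float64(1.8), np.float64(9.3)]
```

Call:
{"op": "carry_out", "data": {"rows": [[[0,0,-9],[-3.3,0.9,0],0.55],[[0,0,-16],[-6.5,1.6,0],0.55],[[0,0,-16],[-6.5,1.6,1],0.55],[[0,0,-16],[-6.5,1.6,4],0.55],[[0,0,-16],[-6.5,1.6,6],0.55],[[0,0,-16],[-6.5,1.6,6],0.55]]}}

```text
t: 14.98
position: [0.4376, -0.1924, 0.0585]
eef_rot: [-3.138, -0.001, 1.206]
wrist_force: [-0.0, 0.5, -1.2]
finger_gap: 0.222
grip_force: 0.0
```

```bash
python3 -c "
from h import *
go((.4395,-.195,.028,71.4))
for n in('top','scene'):
  for b in dies(get_image(n)): print(n,*b)
"
```

```text
t 14.975 [ 0.4376 -0.1924  0.0585] [-3.138e+00 -1.000e-03  1.206e+00] gap 0.222 F [-0.   0.5 -1.2]
(0.4395, -0.195, 0.028, 71.4) rz -2.3 shift [np.float64(-0.2), np.float64(0.3), np.float64(3.1)]
top [0.6453 0.1889] [ 13  13 121] [174. 139.]
top [0.6451 0.1419] [ 12  13 118] [193. 139.]
scene [0.6457 0.1874] [11 11 90] [345. 190.]
scene [0.6454 0.1409] [11 11 91] [334. 200.]
scene [ 0.4529 -0.1563] [ 13  12 113] [200. 222.]
```

Call:
{"op": "carry_out", "data": {"rows": [[[0,0,-2.3],[-0.3,0.3,1],0.55],[[0,0,-2.3],[-0.3,0.3,2.2],0.55],[[0,0,-2.3],[-0.3,0.3,3],0.55],[[0,0,-2.3],[-0.3,0.3,3],0.55]]}}

```text
t: 15.58
position: [0.4399, -0.1974, 0.0297]
eef_rot: [-3.14, -0.0, 1.246]
wrist_force: [0.6, 0.6, -0.8]
finger_gap: 0.226
grip_force: 0.0
```

```bash
python3 -c "
from h import *
go((.527,.1395,.028,72))
"
```

```text
t 15.575 [ 0.4399 -0.1974  0.0297] [-3.14  -0.     1.246] gap 0.226 F [ 0.6  0.6 -0.8]
(0.527, 0.1395, 0.028, 72) rz -0.6 shift [np.float64(34.7), np.float64(-2.5), np.float64(0.2)]
```

Call:
{"op": "carry_out", "data": {"rows": [[[0,0,0],[0.7,0,0],0.55],[[0,0,0],[1.4,0,0],0.55],[[0,0,0],[2.2,0,0],0.55],[[0,0,0],[3.2,0,0],0.55],[[0,0,-0.5],[4.2,-0.1,0],0.55],[[0,0,-1],[5.2,-0.1,0],0.55],[[0,0,-1.5],[6.2,-0.2,0],0.55],[[0,0,-2],[7.2,-0.2,0],0.55]]}}

```text
t: 16.58
position: [0.4614, -0.1282, 0.0303]
eef_rot: [3.142, 0.0, 1.282]
wrist_force: [-0.1, -0.6, 0.7]
finger_gap: 0.226
grip_force: 0.5
```

```bash
python3 -c "
from h import *
go((.527,.1395,.028,75))
for n in('top','scene'):
  for b in dies(get_image(n)): print(n,*b)
"
```

```text
t 16.575 [ 0.4614 -0.1282  0.0303] [3.142 0.    1.282] gap 0.226 F [-0.1 -0.6  0.7]
(0.527, 0.1395, 0.028, 75) rz -1.5 shift [np.float64(27.5), np.float64(-1.3), np.float64(0.2)]
top [0.6452 0.1888] [ 13  13 120] [174. 139.]
top [0.6451 0.1419] [ 12  13 118] [193. 139.]
top [ 0.4629 -0.0994] [ 7  9 38] [289. 208.]
scene [0.6458 0.1875] [11 11 89] [345. 190.]
scene [0.6455 0.1411] [11 11 92] [334. 200.]
```

Call:
{"op": "carry_out", "data": {"rows": [[[0,0,-0.5],[1,0,0.1],0.55],[[0,0,-1],[2,0,0.2],0.55],[[0,0,-1.5],[3,-0.1,0.2],0.55],[[0,0,-2],[4,-0.1,0.2],0.55],[[0,0,-2],[5,-0.2,0.2],0.55],[[0,0,-2],[6,-0.2,0.2],0.55],[[0,0,-2],[7,-0.3,0.2],0.55],[[0,0,-2],[8,-0.3,0.2],0.55]]}}

```text
t: 17.68
position: [0.4813, -0.0507, 0.0283]
eef_rot: [-3.142, 0.0, 1.316]
wrist_force: [-0.4, -1.6, -0.0]
finger_gap: 0.223
grip_force: 0.5
```

Call:
{"op": "carry_out", "data": {"rows": [[[0,0,0],[1,0,0],0.55],[[0,0,0],[2,0,0],0.55],[[0,0,0],[3,0,0],0.55],[[0,0,0],[4,0,0],0.55],[[0,0,0],[5,0,0],0.55],[[0,0,0],[6,0,0],0.55],[[0,0,0],[7,0,0],0.55],[[0,0,0],[8,0,0],0.55]]}}

```text
t: 18.68
position: [0.5015, 0.0267, 0.0283]
eef_rot: [3.142, 0.0, 1.316]
wrist_force: [-0.1, -0.6, 0.3]
finger_gap: 0.224
grip_force: 0.5
```

```bash
python3 -c "
from h import *
go((.529,.1395,.028,75))
for n in('top','scene'):
  for b in dies(get_image(n)): print(n,*b)
"
```

```text
t 18.675 [0.5015 0.0267 0.0283] [3.142 0.    1.316] gap 0.224 F [-0.1 -0.6  0.3]
(0.529, 0.1395, 0.028, 75) rz 0.4 shift [np.float64(11.6), np.float64(-0.2), np.float64(0.0)]
top [0.6453 0.1888] [ 13  13 119] [174. 139.]
top [0.6451 0.1419] [ 12  13 118] [193. 139.]
scene [0.6456 0.1873] [11 11 91] [345. 190.]
scene [0.6455 0.1413] [11 11 93] [334. 200.]
```

Call:
{"op": "carry_out", "data": {"rows": [[[0,0,0],[1,0,0],0.55],[[0,0,0],[2,0,0],0.55],[[0,0,0],[3,0,0],0.55],[[0,0,0],[4,0,0],0.55],[[0,0,0],[5,0,0],0.55],[[0,0,0],[6,0,0],0.55],[[0,0,0],[7,0,0],0.55],[[0,0,0],[8,0,0],0.55]]}}

```text
t: 19.77
position: [0.5217, 0.1042, 0.0283]
eef_rot: [3.142, 0.0, 1.316]
wrist_force: [0.1, -1.1, -0.1]
finger_gap: 0.226
grip_force: 0.2
```

Call:
{"op": "carry_out", "data": {"rows": [[[0,0,0],[1,0,0],0.55],[[0,0,0],[2,0,0],0.55],[[0,0,0],[3,0,0],0.55],[[0,0,0],[3.5,0,0],0.55],[[0,0,0],[3.5,0,0],0.55],[[0,0,0],[2,0,0],0.55],[[0,0,0],[1.5,0,-4],0.55],[[0,0,0],[1.5,0,-8],0.55]]}}

```text
t: 20.78
position: [0.5246, 0.1164, 0.1088]
eef_rot: [-3.14, 0.001, 1.315]
wrist_force: [0.9, 1.0, 0.6]
finger_gap: 0.225
grip_force: 0.0
```

```bash
python3 -c "
from h import *
go((.485,.167,.108,0))
for n in('top','scene'):
  for b in dies(get_image(n)): print(n,*b)
"
```

```text
t 20.775 [0.5246 0.1164 0.1088] [-3.140e+00  1.000e-03  1.315e+00] gap 0.225 F [0.9 1.  0.6]
(0.485, 0.167, 0.108, 0) rz 75.3 shift [np.float64(3.9), np.float64(-5.1), np.float64(0.1)]
scene [0.5386 0.1598] [ 12  11 106] [308. 172.]
scene [0.6455 0.1877] [11 11 90] [345. 190.]
scene [0.6452 0.1414] [11 11 92] [334. 200.]
```

Call:
{"op": "carry_out", "data": {"rows": [[[0,0,10],[0.5,-1,0],0.55],[[0,0,20],[1.5,-2,0],0.55],[[0,0,30],[2.5,-3,0],0.55],[[0,0,40],[3.3,-4.2,0],0.55],[[0,0,50],[3.3,-4.2,0],0.55],[[0,0,60],[3.3,-4.2,0],0.55],[[0,0,70],[3.3,-4.2,0],0.55],[[0,0,72],[3.3,-4.2,0],0.55]]}}

```text
t: 21.88
position: [0.4926, 0.1597, 0.1077]
eef_rot: [3.141, 0.001, 0.059]
wrist_force: [0.1, -0.5, -1.0]
finger_gap: 0.22
grip_force: 0.0
```

```bash
python3 -c "
from h import *
go((.492,.159,.028,3))
for n in('top','scene'):
  for b in dies(get_image(n)): print(n,*b)
"
```

```text
t 21.875 [0.4926 0.1597 0.1077] [3.141e+00 1.000e-03 5.900e-02] gap 0.22 F [ 0.1 -0.5 -1. ]
(0.492, 0.159, 0.028, 3) rz 0.4 shift [np.float64(-0.1), np.float64(0.1), np.float64(8.0)]
top [0.6455 0.1414] [ 12  13 113] [193. 139.]
scene [0.5386 0.1598] [ 12  11 106] [308. 172.]
scene [0.6456 0.1874] [11 11 91] [345. 190.]
scene [0.6453 0.1411] [11 11 92] [334. 200.]
```

Call:
{"op": "carry_out", "data": {"rows": [[[0,0,0],[-0.1,0.1,3],0.55],[[0,0,0],[-0.1,0.1,6],0.55],[[0,0,0],[-0.1,0.1,7.9],0.55],[[0,0,0],[-0.1,0.1,7.9],0.55],[[0,0,0],[0.6,0.1,7.9],0.55],[[0,0,0],[1.3,0.1,7.9],0.55],[[0,0,0],[2,0.1,7.9],0.55],[[0,0,0],[2.8,0.1,7.9],0.55]]}}

```text
t: 22.98
position: [0.5215, 0.1613, 0.0296]
eef_rot: [3.142, -0.0, 0.06]
wrist_force: [-0.8, -0.0, 1.6]
finger_gap: 0.225
grip_force: 0.7
```

Call:
{"op": "carry_out", "data": {"rows": [[[0,0,0],[1,0,0],0.55],[[0,0,0],[2,0,0],0.55],[[0,0,0],[3,0,0],0.55],[[0,0,0],[4,0,0],0.55],[[0,0,0],[5,0,0],0.55],[[0,0,0],[6,0,0],0.55],[[0,0,0],[6.5,0,0],0.55],[[0,0,0],[6.5,0,0],0.55]]}}

```text
t: 23.98
position: [0.5861, 0.1651, 0.0291]
eef_rot: [3.142, -0.0, 0.06]
wrist_force: [-0.2, -0.9, -0.0]
finger_gap: 0.227
grip_force: 0.0
```

```bash
python3 -c "
from h import *
go((.597,.165,.028,3))
for n in('top','scene'):
  for b in dies(get_image(n)): print(n,*b)
"
```

```text
t 23.975 [0.5861 0.1651 0.0291] [ 3.142 -0.     0.06 ] gap 0.227 F [-0.2 -0.9 -0. ]
(0.597, 0.165, 0.028, 3) rz 0.4 shift [np.float64(1.1), np.float64(0.1), np.float64(0.1)]
scene [0.6114 0.1653] [11 11 92] [330. 187.]
scene [0.6458 0.1873] [11 11 91] [345. 190.]
scene [0.6456 0.1409] [11 11 92] [334. 200.]
```

Now I give it 12 mm more, then retract and lift.

Call:
{"op": "carry_out", "data": {"rows": [[[0,0,0],[0.6,0,0],0.55],[[0,0,0],[1.2,0,0],0.55],[[0,0,0],[1.2,0,0],0.55],[[0,0,0],[-1,0,0],0.55],[[0,0,0],[-2,0,-4],0.55],[[0,0,0],[-3,0,-9],0.55],[[0,0,0],[-8,0,-13],0.55],[[0,0,0],[-13,0,-16],0.55]]}}

```text
t: 25.08
position: [0.4552, 0.1573, 0.1912]
eef_rot: [-3.141, -0.002, 0.059]
wrist_force: [-0.2, 0.6, 1.5]
finger_gap: 0.229
grip_force: 0.0
```

Call:
{"op": "carry_out", "data": {"rows": [[[0,0,0],[-2,5,0],0.55],[[0,0,0],[-4,10,0],0.55],[[0,0,0],[-4,16,0],0.55],[[0,0,0],[-4,22,0],0.55],[[0,0,0],[-4,28,0],0.55],[[0,0,0],[-4,34,0],0.55],[[0,0,0],[-4,34,0],0.55],[[0,0,0],[-4,34,0],0.55]]}}

```text
t: 26.08
position: [0.4364, -0.1842, 0.1893]
eef_rot: [-3.141, -0.0, 0.059]
wrist_force: [-1.0, 0.7, 0.1]
finger_gap: 0.228
grip_force: 0.0
```

```bash
python3 -c "
from h import *
go()
for n in('top','scene'):
  d=get_image(n)
  for b in dies(d): print(n,*b)
  for b in dies(d,PU): print(n,'purple',*b)
  if n=='top': cv2.imwrite('pics/end.png',cv2.resize(d['img'],(800,600),interpolation=2)[:,:,::-1])
"
```

```text
t 26.075 [ 0.4364 -0.1842  0.1893] [-3.141 -0.     0.059] gap 0.228 F [-1.   0.7  0.1]
top [0.6383 0.1665] [ 31  22 363] [183. 141.]
top [ 0.3508 -0.249 ] [15  7 38] [352. 253.]
top purple [0.4425 0.2238] [ 13  12 130] [159. 218.]
top purple [0.4336 0.0737] [ 13  13 127] [220. 221.]
top purple [ 0.3874 -0.0676] [ 13  13 128] [277. 239.]
top purple [ 0.3834 -0.0052] [ 13  13 125] [252. 241.]
scene [0.6385 0.1645] [ 22  21 271] [338. 193.]
scene purple [0.4434 0.2218] [10 10 84] [298. 140.]
scene purple [0.4343 0.0722] [ 11  12 103] [259. 167.]
scene purple [ 0.385  -0.0068] [ 12  11 102] [226. 173.]
scene purple [ 0.3888 -0.069 ] [ 12  12 110] [209. 187.]
```

View pics/end.png

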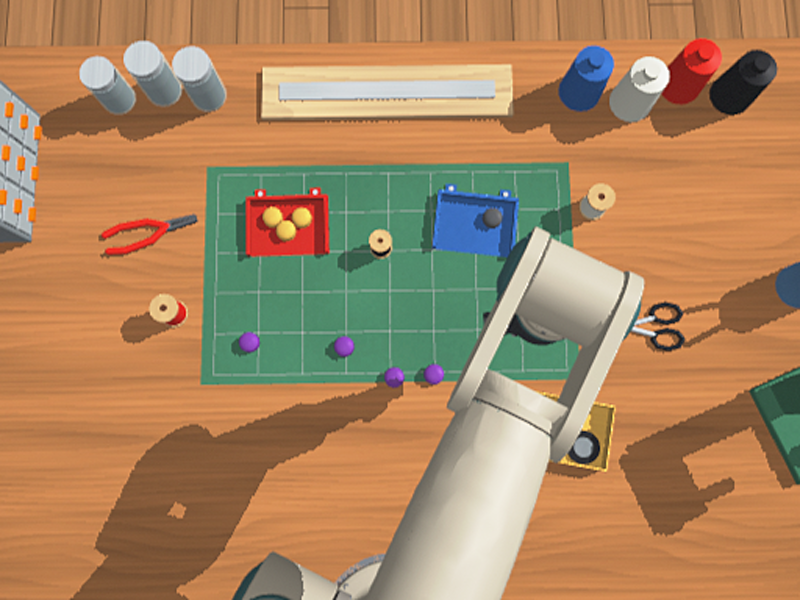

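All three brass dies lie wholly inside the red bay, at (272,216), (301,217) and (286,230). The purple and other bystanders in view haven't moved, and the arm is clear.

```bash
python3 -c "
from station import *
print(hand_in())"
```

```text
the job is handed in; nothing more can be done
None
```

I swept all three brass dies into the red bay by pushing alone; each lies wholly inside, the bystanders I could see had not moved, and I handed the job in at about 26 s.

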